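Fit a split snap ring over an axle stub with spreading pliers

ROBOT

A 7-joint arm with a two-finger parallel gripper is mounted at the origin on a cart in front of the work surface, level with it; the furniture and walls round the work are solid. World frame = base frame: x ahead of the robot, y to its left, z up, the work surface at z = 0. Lengths are in m, angles in rad, forces in N, time in s.
With the tool pointing down it reaches from about 0.4 to 0.875 m from the base axis. Payload 19.3 kg.
Tool frame: the origin (TCP) lies at the very end of the fingers, on their centre line; the grasp point (between the pads) lies 19 mm behind it; y points along the fingers, z is the direction in which the jaws open and shut, and the axes are right-handed (so a half turn about y gives the same grasp; the last joint's range is limited). The gripper opens to 85 mm and grips with 20 to 120 N. Pads are 22 mm wide; open, the fingers measure 114 mm over their backs; the gripper's body (76 mm by 85 mm) begins 54 mm behind the grasp point. The pads swing forward as they close: fully open they stand 13 mm farther back than shut.
Start: joints at [1.269, 0.521, -0.036, 1.599, 0.021, 1.021, -0.113], TCP at [0.144, -0.608, 0.231] pointing down, gripper open.
Joint ranges: [-2.91, 2.91], [-0.3, 2.13], [-1.5, 1.42], [0.17, 2.43], [-1.26, 4.41], [0.16, 1.93], [-2.52, 2.52]. Speed limits (rad/s): [1.89, 1.89, 2.39, 2.39, 3.01, 3.01, 3.01].

INTERFACE

Orientations are given as [roll, pitch, yaw] about the fixed x, y, z axes, in that order (R = Rz(yaw) Ry(pitch) Rx(roll)).
In Python, from station import arm gives the robot as it stands.
- The arm moves only by the tool apply_moves, never from a script. Its argument "series" is a list of rows, each a list of 7 numbers: the shift along the tool's x, y, z each as a share of 80 mm, from -1 to 1, then the turn, a rotation vector about the tool's x, y, z each as a share of pi rad, from -1 to 1, then the opening, from 0 (shut) to 1 (fully open). In form: [[dx, dy, dz, ax, ay, az, jaw], ...]. A call has 1 to 12 rows; each row is the pose to reach, as a shift and turn from the pose commanded when the call began, along the tool's axes at that moment, turning the shorter way round; what a row does not reach only later rows make up. A row lasts 1/8 s, in which the tool goes at most 62.5 mm and 10.7 degrees, less where a joint would pass 70% of its speed; a pose out of reach is approached as far as the arm can. A call with a number of a shift or a turn outside -1 to 1 is refused whole. A call with a gripper value outside its range is refused whole. The fingers move at their own pace and stop on an object; "squeeze" is the grip in N (left out, the last holds). Time passes only in rows, so rows that repeat a pose let the fingers close. It gives the time, the measured TCP pose, the force and the opening at its end, in the units of the state.
- arm.get_obs(): the state, without advancing time (a new reading comes with each control period).
- arm.read_camera(name): name is "scene" or "top" or "wrist"; returns a dict with "color" (480x640x3 uint8, red, green, blue), "fov_y" (degrees; the focal length in pixels is half the picture's height over the tangent of half this angle, whatever the lens; pixels are square), "cx", "cy" (the principal point, pixels), "cam_to_world" (4x4, takes a point from camera to world coordinates). Camera axes: x right, y down, z forward; pixel columns grow to the right and rows downward; lengths in m; the calibration is good to about 2 mm. A picture is of the moment at which its call begins. There is no depth.
- arm.hand_in(): hands the job in, once; it reports no verdict.
The state is a dict: "time": time; "qpos": joint angles; "qd": joint speeds; "joint_torque": joint torques, N m; "tool_pos": TCP position; "orientation": TCP orientation; "ft_force": force on the tool from outside, world axes, zero at the start; "torque": the same for the moment, N m; "opening": finger opening in m.
Only numpy, scipy, OpenCV 4.12 (cv2) and the standard library are available. Lean on these libraries where they do the work, as an engineer would, in place of code of your own. Each camera call takes 0.05 s, during which the arm holds its last target. There are 200 camera calls.

TASK

First press the raised side of the hub's round cover plate down so that the plate sits flush. Then take the ring pliers out of their fork stand by the two upright handles, squeeze the handles fully so that the snap ring on the tips is spread, and slide the ring down over the axle stub until it lies level in the groove, resting lightly on the cover plate. Finish while still holding the pliers squeezed, with the ring spread in the groove; leave the stray spanner, marker and tape roll where they are.

Things in the scene. Friction and masses are not known exactly. Their poses are not given: they have to be found in the camera images.
- groove (a point): Fixed aluminium hub, 120 mm across, with an upright steel axle stub 30 mm across. This point: on the stub's axis, 32 mm above the worktop, where the ring's centre lies when the ring rests on the flush cover plate (its top at 30 mm). The groove is 25 mm across and runs from the plate's top to 7 mm above it. z up; x from the thumb pad to the plate's hinged edge.
- stub_top (a point): Top of the axle stub, on its axis, 70 mm above the worktop; its rim is chamfered by about 3 mm.
- cover_pad (a point): Middle of the top of the small ribbed oblong thumb pad (12 x 26 mm, standing 2.5 mm above the plate) at the raised edge of the hub's round steel cover plate (104 mm across, 6 mm thick). It lies 42 mm from the stub's axis and, when the plate is flush, 32.5 mm above the worktop.
- cover (a joint): Tilt of the cover plate about its far edge (90 mm from the pad), rad: 0 = flush, starts at 0.08 to 0.14. A stiff fit: it stays where it is left; pressing straight down on the pad with about 6 N moves it, some newtons more against the stop do no harm.
- pliers_grip (a point): Ring pliers, loose, 0.2 kg, 155 mm tall, upright in a fork stand. This point: midway between the two upright grey plastic handles, 50 mm above the pivot, 154 mm above the worktop. Handles 14 mm wide, 9 mm thick, one each side along y; 52 mm over their outsides relaxed, 44 squeezed; they reach 22 mm above and 34 below. Close fingers along this frame's y; z up.
- ring_centre (a point): Centre of the split snap ring (two steel half rings, 4 mm thick, each fixed on a pliers tip), 130 mm below pliers_grip. Bore 27 mm relaxed, too small for the stub; squeezed it opens along y to 40 mm and clears the stub by 2 to 3 mm all round. The tips reach 30 mm from the centre along y, 2 mm below it.
- pliers_arm_a (a joint): Squeeze of the pliers, rad: 0 = relaxed (ring closed), 0.08 = handles squeezed fully to their stop and parallel (ring spread). Sprung: 4 to 7 N on the handles squeezes them; let go, they spring back. Both arms move alike. Grip with 40 N or so.
- stand: Fixed grey fork stand, base 100 x 84 x 10 mm, origin under its centre. Two uprights, 10 mm thick, 34 mm wide in y, stand 30 mm either side in x; the pliers' pivot bar rests in open-topped notches in them, pivot at 104 mm, upright tops 113 mm. Lift the pliers straight up by at least 110 mm before moving sideways.
- spanner: Bystander: open-ended spanner, 182 mm long, lying on the worktop. Leave it.
- marker_black: Bystander: white marker with a black cap, 135 mm long, lying on the worktop. Leave it.
- tape_roll: Bystander: roll of tape, 82 mm across, 24 mm high, lying on the worktop. Leave it.
There are look-alikes about, which are no part of the job. Leave any pink or turquoise look-alike of the stand alone.

How it is judged:
On the way, in this order (a step that is already met when the one before it is completed fails the run):
1. the cover plate is pressed flush (value of joint cover below 0.018 rad), for 0.2 s.
2. the pliers are lifted out of the stand by the fingers (contact force between the fingers and pliers above 4 N and height (world z) of ring_centre above 0.06 m and contact force between pliers and stand below 0.1 N), for 0.2 s.
3. the ring, spread, is over the stub from above (value of joint pliers_arm_a above 0.062 rad and horizontal distance between ring_centre and groove below 0.006 m and z of ring_centre in the frame of groove between 0.012 and 0.1 m), for 0.1 s.
At the end, for the whole second after the job is handed in: Cover tilt below 0.018 rad; fingers hold the pliers (over 4 N) squeezed above 0.062 rad; ring centre within 5 mm of the stub axis and from 3 mm below to 3.5 mm above its resting height, pliers upright within 0.1 rad, less than 30 N on the hub (value of joint cover below 0.018 rad and value of joint pliers_arm_a above 0.062 rad and contact force between the fingers and pliers above 4 N and horizontal distance between ring_centre and groove below 0.005 m and z of ring_centre in the frame of groove between -0.003 and 0.0035 m and angle between ring_centre's own z axis and vertical below 0.1 rad and contact force between pliers and hub below 30 N); the arm keeps its last pose, push and grip.
It fails at once if the spanner is disturbed (moved more than 30 mm) (distance of spanner from where it was at the start of the episode above 0.03 m).
It fails at once if the marker is disturbed (moved more than 30 mm) (distance of marker_black from where it was at the start of the episode above 0.03 m).
It fails at once if the tape roll is disturbed (moved more than 30 mm) (distance of tape_roll from where it was at the start of the episode above 0.03 m).
It also fails if it takes over 61 s, if anything falls off the work surface, if the arm or the gripper's body presses on something with over 40 N, if the wrist force passes 120 N, or if a joint passes its speed limit or range.

## Working session

There is one attempt and no reset: what is moved stays moved. The work goes in short steps, Python scripts to look and compute and a tool call to move; the robot and the scene stay as the last step left them, time stands still between calls to the robot, and variables do not carry over. Pictures are saved under pics/ and viewed, about 8 in all and at most 12, crops included, and the job is handed in when it is done.

Besides the shell and the picture viewer there is one more tool, called after ">>>" by a JSON object that holds its "name" and its "arguments". apply_moves: Moves the arm, as the interface text tells. Its arguments: {"type":"object","properties":{"series":{"type":"array","items":{"type":"array","items":{"type":"number"}}},"squeeze":{"type":"number"}},"required":["series"]}

```bash
mkdir -p pics; cat > h.py <<'E'
import numpy as np, cv2
from station import arm
from scipy.spatial.transform import Rotation as R
def cam(n):
    d=arm.read_camera(n); d['f']=240/np.tan(np.radians(d['fov_y'])/2); d['T']=np.array(d['cam_to_world']); return d
def ray(d,u,v):
    r=d['T'][:3,:3]@np.array([(u-d['cx'])/d['f'],(v-d['cy'])/d['f'],1]); return d['T'][:3,3],r
def onz(d,u,v,z):
    o,r=ray(d,u,v); return o+r*(z-o[2])/r[2]
def proj(d,p):
    c=d['T'][:3,:3].T@(np.array(p)-d['T'][:3,3]); return c[:2]/c[2]*d['f']+[d['cx'],d['cy']]
def save(n,im): cv2.imwrite('pics/'+n,im[:,:,::-1])
E
python3 - <<'E'
from h import *
o=arm.get_obs(); print({k:np.round(v,3) for k,v in o.items()})
for n in('scene','top'):
    d=cam(n); save(n+'0.png',d['color']); print(n,d['f'],d['cx'],d['cy'],d['T'].round(3))
E
```

```text
{'time': np.float64(0.0), 'qpos': array([ 1.269,  0.522, -0.036,  1.6  ,  0.021,  1.021, -0.113]), 'qd': array([-0.001,  0.   , -0.002,  0.   , -0.002,  0.001,  0.001]), 'joint_torque': array([ 0.0000e+00, -9.2713e+01,  1.9800e+00, -3.6993e+01,  1.8000e-02,
        8.0000e-03,  0.0000e+00]), 'tool_pos': array([ 0.144, -0.608,  0.231]), 'orientation': array([-1.572, -0.   , -2.91 ]), 'ft_force': array([ 0.719, -0.565,  0.48 ]), 'torque': array([-0.027, -0.006, -0.005]), 'opening': np.float64(0.085)}
scene 623.8075674452656 316.1836707286503 233.23468673369106 [[ 9.330e-01  3.180e-01 -1.710e-01  8.340e-01]
 [ 3.610e-01 -8.230e-01  4.380e-01 -5.290e-01]
 [-1.000e-03 -4.700e-01 -8.820e-01  1.198e+00]
 [ 0.000e+00  0.000e+00  0.000e+00  1.000e+00]]
top 486.0796840420905 315.16996065241165 236.41414203939482 [[ 0.01  -0.996  0.092  0.51 ]
 [-1.    -0.012 -0.012  0.011]
 [ 0.013 -0.092 -0.996  0.978]
 [ 0.     0.     0.     1.   ]]
```

View pics/scene0.png

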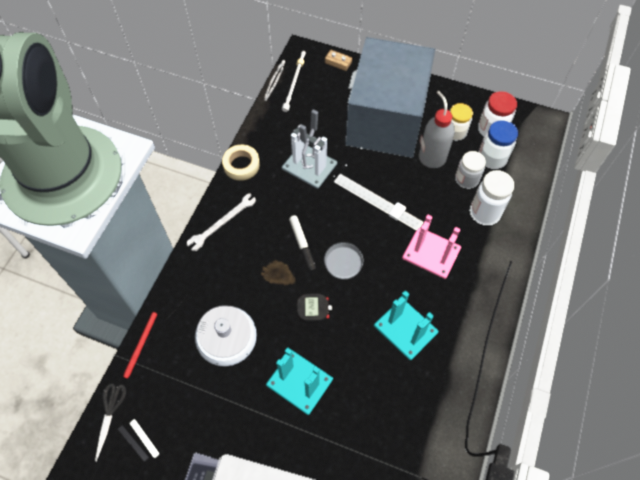

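View pics/top0.png

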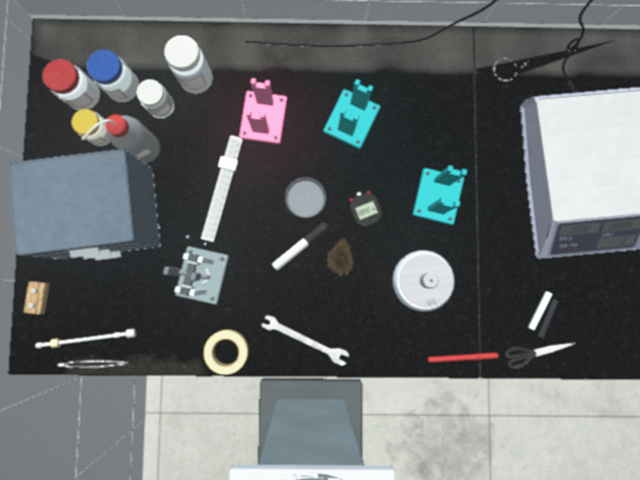

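The views show these candidates:
- **Stands:** grey with pliers at scene (310,155) / top (203,272). The look-alikes are pink at scene (432,250) and turquoise at (407,325) and (300,380). I choose the grey one.
- **Hub:** scene (226,334) / top (424,281). The grey disc at (344,260) is only a dish.

Next, a close crop of each.

```bash
python3 - <<'E'
from h import *
im=[]
for n,b in(('scene',[(270,95,80,100),(190,295,80,80)]),('top',[(155,235,90,80),(385,240,80,80)])):
    c=cv2.imread(f'pics/{n}0.png')
    for x,y,w,h in b: im.append(cv2.resize(c[y:y+h,x:x+w],(400,300),interpolation=cv2.INTER_CUBIC))
cv2.imwrite('pics/crop0.png',np.vstack([np.hstack(im[:2]),np.hstack(im[2:])]))
E
```

```text
(no output)
```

View pics/crop0.png

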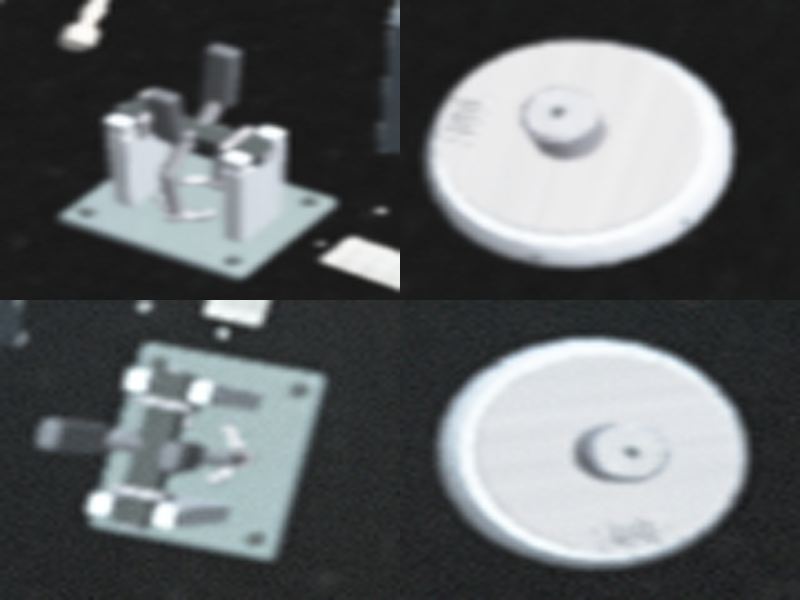

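The crop confirms the grey stand with the pliers. On the hub, the stub's centre mark is at scene (221.4,325) / top (431.4,280.5), and the ribbed pad is at scene (202.5,326.5) / top (431.4,301.3). I'll triangulate those, and rectify the stand base and handles.

```bash
cat >> h.py <<'E'
def tri(*obs):
    A=np.zeros((3,3));b=np.zeros(3)
    for d,u,v in obs:
        o,r=ray(d,u,v); r=r/np.linalg.norm(r); P=np.eye(3)-np.outer(r,r); A+=P;b+=P@o
    return np.linalg.solve(A,b)
E
python3 - <<'E'
from h import *
s=cam('scene');t=cam('top')
print('stub',tri((s,221.4,324.9),(t,431.4,280.5)),onz(s,221.4,324.9,.07),onz(t,431.4,280.5,.07))
print('pad',tri((s,202.5,326.5),(t,431.4,301.3)),onz(s,202.5,326.5,.043),onz(t,431.4,301.3,.043))
for d,n in((s,'s'),(t,'t')):
    hsv=cv2.cvtColor(d['color'],cv2.COLOR_RGB2HSV)
    u,v=(310,155) if n=='s' else (203,272)
    m=np.zeros((480,640),np.uint8); m[v-50:v+50,u-50:u+50]=1
    k=cv2.inRange(hsv,(70,20,90),(105,90,255))*m
    k=cv2.morphologyEx(k,cv2.MORPH_OPEN,np.ones((3,3)))
    c=max(cv2.findContours(k,0,2)[0],key=cv2.contourArea)
    P=np.array([onz(d,*q,.01)[:2] for q in c[:,0]],np.float32)*1000
    print(n,cv2.minAreaRect(P),cv2.boxPoints(cv2.minAreaRect(P)).round(0).tolist())
# handle tips, from crops
a=(s,270+222*.2,95+50/3),(t,155+58*.225,235+133*.267)
b=(s,270+160*.2,95+95/3),(t,155+185*.225,235+155*.267)
print('handle',tri(*a),tri(*b))
E
```

```text
stub [ 0.51605803 -0.2174781   0.06504293] [ 0.5188795  -0.21815014  0.07      ] [ 0.51465016 -0.21702325  0.07      ]
pad [ 0.47539127 -0.22505581  0.03492533] [ 0.47846976 -0.22689962  0.043     ] [ 0.47512976 -0.22334984  0.043     ]
s ((524.769287109375, 221.653076171875), (87.2762680053711, 102.85416412353516), 77.95824432373047) [[465.0, 190.0], [566.0, 168.0], [584.0, 254.0], [484.0, 275.0]]
t ((521.7294921875, 224.3808135986328), (86.75601959228516, 102.09822082519531), 77.89035034179688) [[463.0, 193.0], [563.0, 171.0], [581.0, 256.0], [481.0, 278.0]]
handle [0.5273796  0.24463688 0.17219774] [0.51848675 0.19674463 0.1755563 ]
```

Stand centre ≈ (0.523, 0.223) with yaw −12°. Stub ≈ (0.516, −0.2175), pad ≈ (0.475, −0.225). Moving towards the pad.

>>> {"name": "apply_moves", "arguments": {"series": [[-0.85,0,-0.62,0,0,0,0],[-0.85,0,-0.62,0,0,0,0],[-0.85,0,-0.62,0,0,0,0]], "squeeze": 40}}

```text
time: 0.57
tool_pos: [0.1996, -0.5436, 0.2316]
orientation: [-1.571, 0.0, -2.907]
ft_force: [0.4, -0.1, -0.1]
opening: 0.0323
```

>>> {"name": "apply_moves", "arguments": {"series": [[-0.85,0,-0.62,0,0,0,0],[-0.85,0,-0.62,0,0,0,0],[-0.85,0,-0.62,0,0,0,0]]}}

```text
time: 0.95
tool_pos: [0.2536, -0.4804, 0.2315]
orientation: [-1.571, 0.0, -2.909]
ft_force: [-1.1, 0.3, 0.5]
opening: -0.0001
```

>>> {"name": "apply_moves", "arguments": {"series": [[-0.85,0,-0.62,0,0,0,0],[-0.85,0,-0.62,0,0,0,0],[-0.85,0,-0.62,0,0,0,0]]}}

```text
time: 1.32
tool_pos: [0.3081, -0.417, 0.2314]
orientation: [-1.571, -0.0, -2.909]
ft_force: [-0.9, -0.9, 0.4]
opening: 0.0001
```

>>> {"name": "apply_moves", "arguments": {"series": [[-0.85,0,-0.62,0,0,0,0],[-0.85,0,-0.62,0,0,0,0],[-0.85,0,-0.62,0,0,0,0]]}}

```text
time: 1.7
tool_pos: [0.3627, -0.3535, 0.2313]
orientation: [-1.571, -0.0, -2.91]
ft_force: [-0.4, -0.3, -0.7]
opening: 0.0002
```

>>> {"name": "apply_moves", "arguments": {"series": [[-0.85,0,-0.62,0,0,0,0],[-0.85,0,-0.62,0,0,0,0],[-0.85,0,-0.62,0,0,0,0],[-0.85,0,-0.62,0,0,0,0]]}}

```text
time: 2.2
tool_pos: [0.4163, -0.2909, 0.2312]
orientation: [-1.57, -0.001, -2.913]
ft_force: [-0.2, 0.2, 0.5]
opening: 0.0002
```

```bash
python3 - <<'E'
from h import *
d=cam('wrist'); save('w1.png',d['color']); print(d['f'],d['cx'],d['cy'],d['T'].round(3))
for n,p in(('stub',(.516,-.2175,.07)),('pad',(.475,-.225,.04))): print(n,proj(d,p))
E
```

```text
373.03992359579644 314.4437581052309 239.85260242251394 [[ 0.227 -0.935 -0.273  0.484]
 [-0.974 -0.218 -0.063 -0.275]
 [-0.001  0.28  -0.96   0.373]
 [ 0.     0.     0.     1.   ]]
stub [249.09144333  69.8500204 ]
pad [255.06304773 128.27392177]
```

View pics/w1.png

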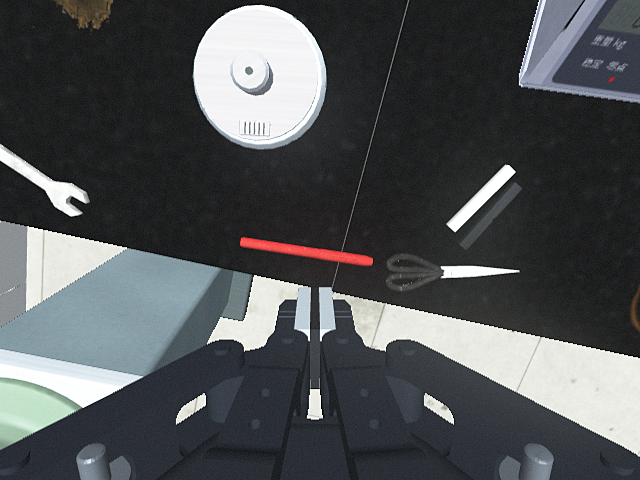

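Wrist view: stub at (249,70) and pad at (255,128), both exactly where my estimates predict. Moving above the pad and down.

>>> {"name": "apply_moves", "arguments": {"series": [[-0.88,0.2,-0.615,0,0,0,0],[-0.88,0.5,-0.615,0,0,0,0],[-0.88,1,-0.615,0,0,0,0],[-0.88,1,-0.615,0,0,0,0]]}}

```text
time: 2.75
tool_pos: [0.4729, -0.2254, 0.1495]
orientation: [-1.573, -0.004, -2.911]
ft_force: [0.1, -0.1, 0.4]
opening: -0.0002
```

>>> {"name": "apply_moves", "arguments": {"series": [[0,0.5,0,0,0,0,0],[0,0.9,0,0,0,0,0],[0,0.9,0,0,0,0,0],[0,0.9,0,0,0,0,0]]}}

```text
time: 3.25
tool_pos: [0.4753, -0.2257, 0.0812]
orientation: [-1.569, 0.001, -2.911]
ft_force: [-0.4, 0.2, -0.5]
opening: -0.0001
```

```bash
python3 - <<'E'
from h import *
o=arm.get_obs(); print(o['tool_pos'],o['ft_force'],o['qpos'].round(2))
d=cam('wrist'); save('w2.png',d['color']); print(proj(d,o['tool_pos']),proj(d,(.475,-.225,.042)))
E
```

```text
[ 0.47534581 -0.22573332  0.08118283] [-0.39013691  0.23013647 -0.50302738] [ 0.45  0.59 -0.16  1.97  0.16  0.59 -1.16]
[314.09254122 305.01831263] [312.62812277 271.68532891]
```

View pics/w2.png

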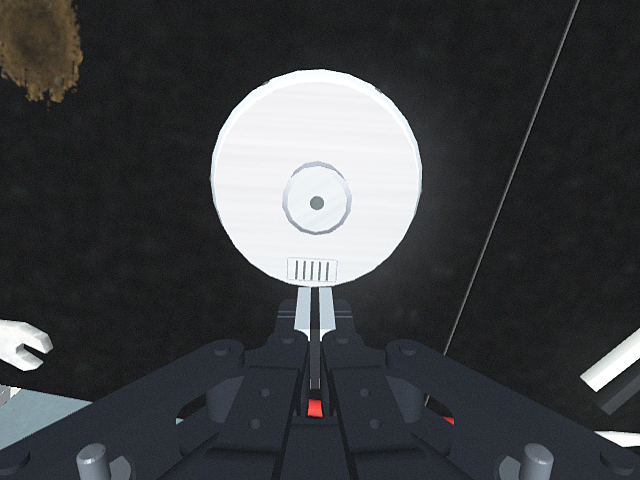

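Pad at (312,270), as predicted. The tool is above it, so I press in steps.

>>> {"name": "apply_moves", "arguments": {"series": [[0,0.3,0,0,0,0,0],[0,0.45,0,0,0,0,0],[0,0.5,0,0,0,0,0],[0,0.53,0,0,0,0,0],[0,0.56,0,0,0,0,0],[0,0.58,0,0,0,0,0],[0,0.58,0,0,0,0,0]]}}

```text
time: 4.18
tool_pos: [0.4748, -0.225, 0.0334]
orientation: [-1.57, 0.0, -2.91]
ft_force: [-0.3, -0.3, 1.1]
opening: 0.0001
```

```bash
python3 - <<'E'
from h import *
d=cam('wrist'); 
print('stub@.07',onz(d,0,0,.07)*0)
E
```

```text
stub@.07 [ 0. -0.  0.]
```

>>> {"name": "apply_moves", "arguments": {"series": [[0,0.01,0,0,0,0,0],[0,0.02,0,0,0,0,0],[0,0.03,0,0,0,0,0],[0,0.03,0,0,0,0,0]]}}

```text
time: 4.72
tool_pos: [0.475, -0.2251, 0.0318]
orientation: [-1.57, 0.001, -2.91]
ft_force: [-8.7, 2.0, 32.0]
opening: -0.0002
```

Firm stop with 32 N at z = 31.8 mm, so the plate is flush. I back off, recheck the plate and refine the stub position.

>>> {"name": "apply_moves", "arguments": {"series": [[0,0,0,0,0,0,0],[0,-0.5,0,0,0,0,0],[0,-1,0,0,0,0,0],[0,-1,0,0,0,0,0],[0,-1,0,0,0,0,0]]}}

```text
time: 5.35
tool_pos: [0.4747, -0.2247, 0.1103]
orientation: [-1.571, 0.0, -2.91]
ft_force: [0.2, 0.2, -0.4]
opening: 0.0005
```

>>> {"name": "apply_moves", "arguments": {"series": [[0,-1,0,0,0,0,0.5],[0,-1,0,0,0,0,1],[0,-1,0,0,0,0,1],[0,-1,0,0,0,0,1]]}}

```text
time: 5.85
tool_pos: [0.4741, -0.2245, 0.1891]
orientation: [-1.572, -0.002, -2.91]
ft_force: [-0.6, -0.2, -0.3]
opening: 0.0726
```

```bash
python3 - <<'E'
from h import *
d=cam('wrist'); c=d['color']; save('w3.png',c); u,v=proj(d,(.516,-.2175,.07)).astype(int); print(u,v,proj(d,(.475,-.225,.0325)))
save('w3c.png',cv2.resize(c[v-60:v+90,u-75:u+75],(600,600),interpolation=cv2.INTER_CUBIC))
g=cv2.cvtColor(c,cv2.COLOR_RGB2GRAY)[v-6:v+7,u-6:u+7].astype(float); w=np.clip(g.max()*.8-g,0,None)
yy,xx=np.mgrid[-6:7,-6:7]; hu,hv=u+(w*xx).sum()/w.sum(),v+(w*yy).sum()/w.sum(); print(hu,hv,onz(d,hu,hv,.07))
print(g.astype(int)[::3,::3])
E
```

```text
318 172 [315.57810184 218.68416478]
318.1448863636364 172.66875 [ 0.51564887 -0.21718049  0.07      ]
[[244 242 245 246 246]
 [243 246 161 238 245]
 [245 119 143 130 245]
 [246 170 135 125 245]
 [244 242 243 246 240]]
```

View pics/w3c.png

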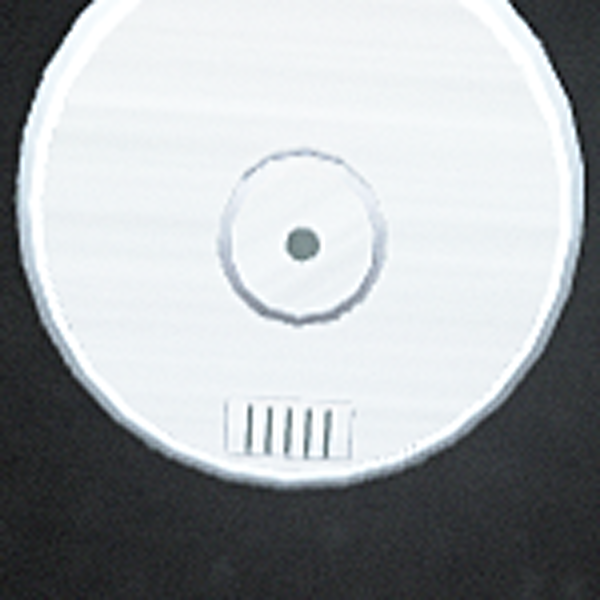

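The plate is flush: the pad appears where the flush position projects, and the stub is refined to (0.5156, −0.2172). Joint 7 would be near its limit at the stand, so I use the other half-turn grasp and rotate here by −2.70 rad about tool y.

>>> {"name": "apply_moves", "arguments": {"series": [[0,-0.3,0,0,-0.43,0,1],[0,-0.6,0,0,-0.43,0,1],[0,-0.6,0,0,-0.43,0,1],[0,-0.6,0,0,-0.43,0,1],[0,-0.6,0,0,-0.43,0,1],[0,-0.6,0,0,-0.43,0,1],[0,-0.6,0,0,-0.43,0,1],[0,-0.6,0,0,-0.43,0,1],[0,-0.6,0,0,-0.43,0,1]]}}

```text
time: 7.02
tool_pos: [0.4745, -0.2248, 0.2379]
orientation: [-1.572, 0.001, -1.562]
ft_force: [0.1, 0.2, 0.2]
opening: 0.0852
```

>>> {"name": "apply_moves", "arguments": {"series": [[0,0,0,0,-0.43,0,1],[0,0,0,0,-0.43,0,1],[0,0,0,0,-0.43,0,1],[0,0,0,0,-0.43,0,1],[0,0,0,0,-0.43,0,1],[0,0,0,0,-0.43,0,1],[0,0,0,0,-0.43,0,1],[0,0,0,0,-0.43,0,1],[0,0,0,0,-0.43,0,1]]}}

```text
time: 8.15
tool_pos: [0.4747, -0.2248, 0.2383]
orientation: [-1.571, 0.0, -0.213]
ft_force: [-0.2, 0.1, -0.0]
opening: 0.0854
```

```bash
python3 - <<'E'
from h import *
o=arm.get_obs(); print(o['qpos'].round(2),R.from_euler('xyz',o['orientation']).inv().apply(np.array([.523,.222,o['tool_pos'][2]])-o['tool_pos'])/.08)
E
```

```text
[ 0.93  0.45 -0.8   1.82  0.38  1.02  1.33] [-5.88748937e-01  1.34194491e-03  5.58622528e+00]
```

>>> {"name": "apply_moves", "arguments": {"series": [[-0.1,0,0.7,0,0,0,1],[-0.1,0,0.93,0,0,0,1],[-0.1,0,0.93,0,0,0,1]]}}

```text
time: 8.52
tool_pos: [0.4826, -0.1493, 0.2387]
orientation: [-1.571, -0.0, -0.208]
ft_force: [-0.1, -0.7, 0.6]
opening: 0.085
```

>>> {"name": "apply_moves", "arguments": {"series": [[-0.1,0,0.7,0,0,0,1],[-0.1,0,0.93,0,0,0,1],[-0.1,0,0.93,0,0,0,1]]}}

```text
time: 8.9
tool_pos: [0.4901, -0.0759, 0.2385]
orientation: [-1.571, -0.0, -0.209]
ft_force: [0.7, -1.1, 0.4]
opening: 0.0856
```

>>> {"name": "apply_moves", "arguments": {"series": [[-0.1,0,0.7,0,0,0,1],[-0.1,0,0.93,0,0,0,1],[-0.1,0,0.93,0,0,0,1]]}}

```text
time: 9.28
tool_pos: [0.4976, -0.002, 0.2384]
orientation: [-1.571, 0.0, -0.209]
ft_force: [0.0, -0.4, -0.5]
opening: 0.0852
```

>>> {"name": "apply_moves", "arguments": {"series": [[-0.1,0,0.7,0,0,0,1],[-0.1,0,0.93,0,0,0,1],[-0.1,0,0.93,0,0,0,1]]}}

```text
time: 9.65
tool_pos: [0.5052, 0.0721, 0.2383]
orientation: [-1.571, 0.0, -0.209]
ft_force: [0.0, -1.4, 0.1]
opening: 0.0853
```

>>> {"name": "apply_moves", "arguments": {"series": [[-0.1,0,0.7,0,0,0,1],[-0.1,0,0.93,0,0,0,1],[-0.1,0,0.93,0,0,0,1],[-0.1,0,0.93,0,0,0,1],[-0.1,0,0.93,0,0,0,1]]}}

```text
time: 10.28
tool_pos: [0.5126, 0.1457, 0.2384]
orientation: [-1.571, -0.0, -0.21]
ft_force: [0.5, -0.4, 1.1]
opening: 0.0851
```

```bash
python3 - <<'E'
from h import *
o=arm.get_obs(); print(o['qpos'].round(2),o['tool_pos'],o['orientation'])
d=cam('wrist'); save('w4.png',d['color']); print(d['T'].round(3))
for p in((.523,.222,.176),(.5277,.2445,.176),(.5183,.1995,.176),(.523,.222,.024)): print(proj(d,p))
E
```

```text
[ 0.24  0.48 -0.86  1.8   0.42  1.05  0.59] [0.51262497 0.1457186  0.23843256] [-1.57149574e+00 -5.05343903e-05 -2.10240935e-01]
[[ 0.209  0.939  0.273  0.442]
 [ 0.978 -0.201 -0.058  0.16 ]
 [ 0.     0.279 -0.96   0.381]
 [ 0.     0.     0.     1.   ]]
[448.78912775 251.01592828]
[488.70380884 250.84019753]
[408.88132172 251.19162877]
[394.37317589 202.71131966]
```

View pics/w4.png

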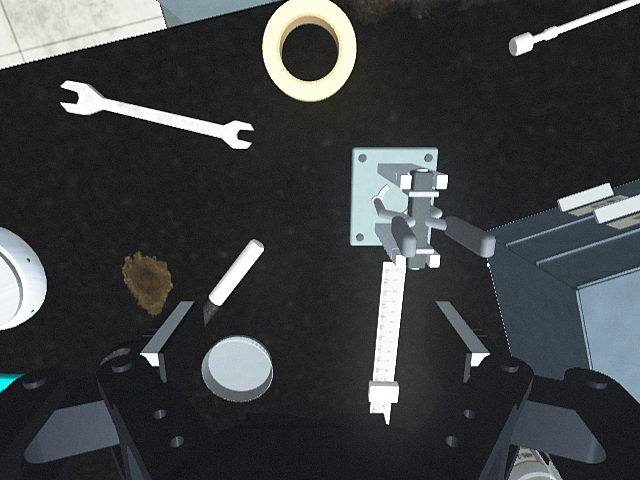

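Wrist view: handle tops near (405,247) and (486,243), and the stand's stray ruler and blue box are clear of the gripper path. A close crop for the grasp:

```bash
python3 - <<'E'
import cv2
c=cv2.imread('pics/w4.png')[140:280,340:510]; cv2.imwrite('pics/w4c.png',cv2.resize(c,None,fx=4,fy=4,interpolation=cv2.INTER_CUBIC))
E
```

```text
(no output)
```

View pics/w4c.png

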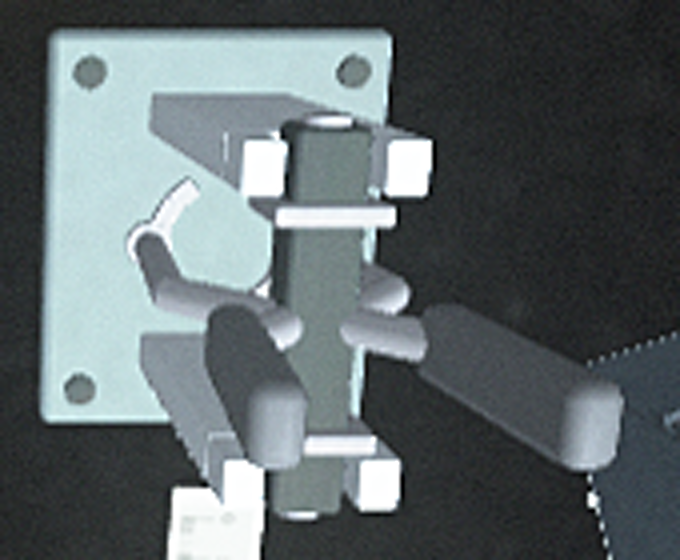

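```bash
python3 - <<'E'
from h import *
d=cam('wrist'); o=arm.get_obs(); Ro=R.from_euler('xyz',o['orientation'])
P=lambda u,v,z: onz(d,340+u/4,140+v/4,z)
h=(P(277,427,.176)+P(594,425,.176))/2
c=(P(50,32,.01)+P(392,32,.01)+P(43,421,.01)+P(388,421,.01))/4
print(h,c,P(594,425,.176)-P(277,427,.176))
for x in(h,c): print(Ro.inv().apply(x-o['tool_pos'])/.08)
E
```

```text
[0.52025585 0.22273968 0.176     ] [0.52185024 0.22566852 0.01      ] [0.00919798 0.04455064 0.        ]
[-0.1047078   0.78125145  0.95354717]
[-0.09315906  2.85623985  0.99419552]
```

>>> {"name": "apply_moves", "arguments": {"series": [[-0.1,0,0.6,0,0,0,1],[-0.1,0,0.96,0,0,0,1],[-0.1,0,0.96,0,0,0,1],[-0.1,0,0.96,0,0,0,1],[-0.1,0.3,0.96,0,0,0,1],[-0.1,0.5,0.96,0,0,0,1],[-0.1,0.5,0.96,0,0,0,1],[-0.1,0.5,0.96,0,0,0,1]]}}

```text
time: 11.38
tool_pos: [0.5207, 0.2243, 0.1991]
orientation: [-1.57, -0.0, -0.208]
ft_force: [-0.4, 0.1, 0.7]
opening: 0.0852
```

```bash
python3 - <<'E'
from h import *
d=cam('wrist'); o=arm.get_obs(); print(o['tool_pos'],o['orientation']); save('w5.png',d['color'])
print(proj(d,o['tool_pos']))
E
```

```text
[0.52075033 0.22434218 0.19918937] [-1.57027208e+00 -6.33227729e-04 -2.08305554e-01]
[316.26775832 310.09859567]
```

View pics/w5.png

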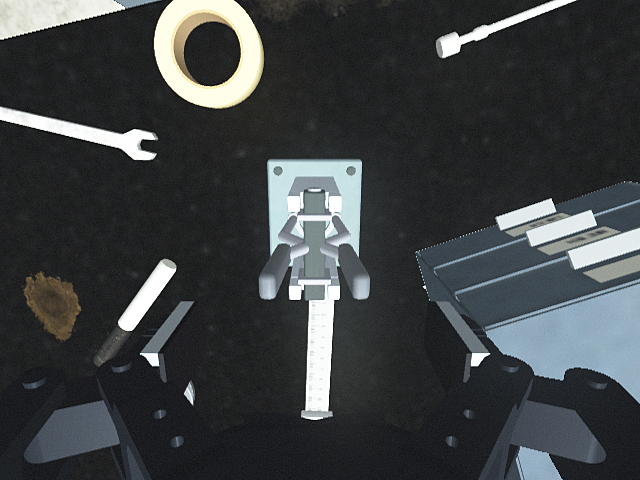

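The fingers straddle the handles symmetrically (handles at 270 and 357, fingers' middle at 315). Descending to grasp.

>>> {"name": "apply_moves", "arguments": {"series": [[-0.015,0.3,0,0,0,0,1],[-0.015,0.6,0,0,0,0,1],[-0.015,0.82,0,0,0,0,1],[-0.015,0.82,0,0,0,0,1],[-0.015,0.82,0,0,0,0,1],[-0.015,0.82,0,0,0,0,0.7],[-0.015,0.82,0,0,0,0,0.6],[-0.015,0.82,0,0,0,0,0.5],[-0.015,0.82,0,0,0,0,0.3],[-0.015,0.82,0,0,0,0,0.3],[-0.015,0.82,0,0,0,0,0.3],[-0.015,0.82,0,0,0,0,0.3]], "squeeze": 45}}

```text
time: 12.92
tool_pos: [0.5197, 0.2245, 0.134]
orientation: [-1.571, -0.001, -0.208]
ft_force: [-3.7, -3.8, 17.9]
opening: 0.0423
```

```bash
python3 - <<'E'
from h import *
o=arm.get_obs(); print(o['tool_pos'],o['ft_force'],o['opening'])
im=[]
for n,p in(('scene',(.522,.223,.1)),('top',(.522,.223,.1)),('wrist',(.52,.223,.1))):
    d=cam(n); u,v=proj(d,p).astype(int); v=max(v,60);c=d['color']; save('g_'+n+'.png',c); im.append(cv2.resize(c[v-55:v+55,max(u-45,0):u+45],(266,325),interpolation=cv2.INTER_CUBIC))
save('g.png',np.hstack(im))
E
```

```text
[0.51968807 0.22449676 0.13402879] [-3.68111607 -3.77273934 17.88016907] 0.042335874635143385
```

View pics/g.png

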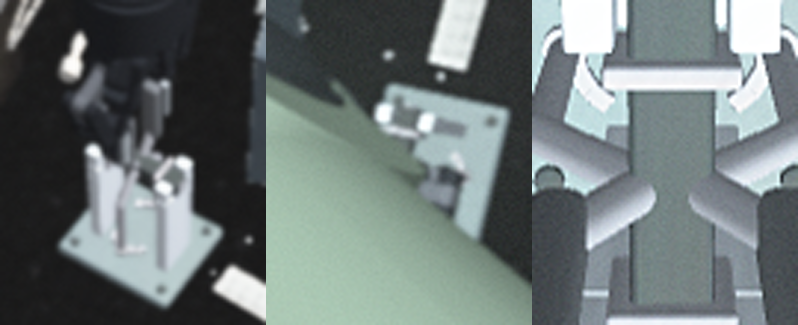

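The opening is 42 mm, so the handles are fully squeezed; the wrist crop shows the half rings spread. Lifting.

>>> {"name": "apply_moves", "arguments": {"series": [[0,-0.1,0,0,0,0,0.3],[0,-0.3,0,0,0,0,0.3],[0,-0.6,0,0,0,0,0.3],[0,-0.9,0,0,0,0,0.3],[0,-0.9,0,0,0,0,0.3]]}}

```text
time: 13.7
tool_pos: [0.52, 0.225, 0.207]
orientation: [-1.569, -0.002, -0.208]
ft_force: [-0.6, 0.5, -2.5]
opening: 0.0419
```

>>> {"name": "apply_moves", "arguments": {"series": [[0,-0.5,0,0,0,0,0.3],[0,-0.9,0,0,0,0,0.3],[0,-0.9,0,0,0,0,0.3],[0,-0.9,0,0,0,0,0.3]]}}

```text
time: 14.2
tool_pos: [0.519, 0.2241, 0.2759]
orientation: [-1.572, 0.001, -0.208]
ft_force: [0.5, 0.1, -1.5]
opening: 0.0418
```

```bash
python3 - <<'E'
from h import *
o=arm.get_obs(); print(o['tool_pos'],o['orientation'],o['ft_force'],o['opening'],o['qpos'].round(2))
d=cam('wrist'); save('w6.png',d['color']); t=o['tool_pos']; print(proj(d,t-[0,0,.111]),proj(d,t))
s=cam('scene'); save('s6.png',s['color']); print(proj(s,t-[0,0,.111]),proj(s,t))
u,v=proj(s,t-[0,0,.05]).astype(int)
a=cv2.resize(d['color'][140:380,200:440],(480,480)); b=cv2.resize(s['color'][max(v-60,0):max(v-60,0)+120,u-40:u+40],(320,480),interpolation=cv2.INTER_CUBIC)
save('p6.png',np.hstack([a,b])); print(u,v)
E
```

```text
[0.51897674 0.22408306 0.27588129] [-1.57171410e+00  8.67719249e-04 -2.08169643e-01] [ 0.52049952  0.0764572  -1.46041311] 0.04179674479904263 [ 0.1   0.5  -0.87  1.68  0.41  1.16  0.49]
[315.34366489 237.83681185] [316.01975546 309.94997297]
[306.28761477 120.312572  ] [305.40569869  83.87031605]
305 100
```

View pics/p6.png

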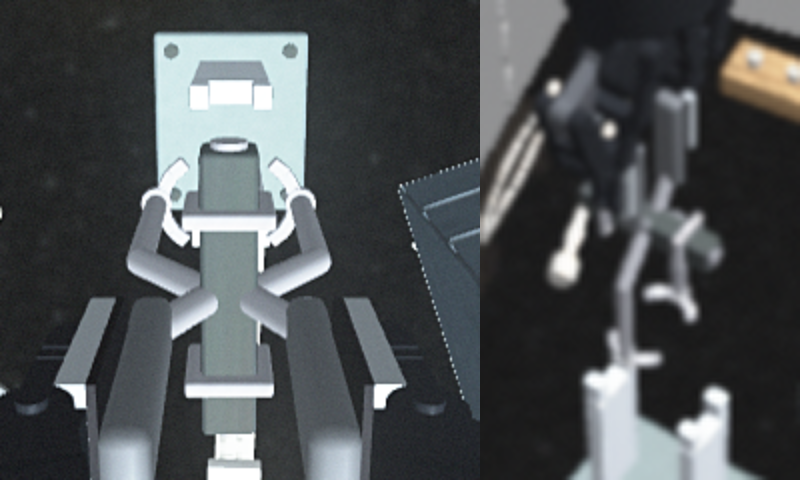

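```bash
cat > off.py <<'E'
from h import *
def off(d,u,v,o):
    Ro=R.from_euler('xyz',o['orientation']); t=o['tool_pos']
    r=onz(d,u,v,t[2]-.110); k=Ro.inv().apply(r-t); tgt=np.array([.5156,-.2172,r[2]])
    print('ring',r.round(4),'in tool mm',(k*1000).round(1),'shares to stub',(Ro.inv().apply(tgt-r)/.08).round(3))
E
python3 - <<'E'
from off import *
d=cam('wrist'); off(d,313.3,240.7,arm.get_obs())
E
```

```text
ring [0.5203 0.2224 0.1658] in tool mm [  1.8 110.   -1.4] shares to stub [ 1.077e+00  3.000e-03 -5.389e+00]
```

>>> {"name": "apply_moves", "arguments": {"series": [[0.2,0,-0.5,0,0,0,0.3],[0.2,0,-0.9,0,0,0,0.3],[0.2,0,-0.9,0,0,0,0.3]]}}

```text
time: 14.72
tool_pos: [0.5199, 0.1482, 0.2761]
orientation: [-1.572, 0.001, -0.211]
ft_force: [0.9, 0.2, -2.2]
opening: 0.0418
```

>>> {"name": "apply_moves", "arguments": {"series": [[0.2,0,-0.5,0,0,0,0.3],[0.2,0,-0.9,0,0,0,0.3],[0.2,0,-0.9,0,0,0,0.3]]}}

```text
time: 15.1
tool_pos: [0.5207, 0.0752, 0.2764]
orientation: [-1.572, 0.001, -0.211]
ft_force: [0.2, 0.7, -1.4]
opening: 0.0418
```

>>> {"name": "apply_moves", "arguments": {"series": [[0.2,0,-0.5,0,0,0,0.3],[0.2,0,-0.9,0,0,0,0.3],[0.2,0,-0.9,0,0,0,0.3]]}}

```text
time: 15.48
tool_pos: [0.5215, 0.0021, 0.2765]
orientation: [-1.571, 0.001, -0.21]
ft_force: [-0.4, -0.6, -2.4]
opening: 0.0419
```

>>> {"name": "apply_moves", "arguments": {"series": [[0.2,0,-0.5,0,0,0,0.3],[0.2,0,-0.9,0,0,0,0.3],[0.2,0,-0.9,0,0,0,0.3]]}}

```text
time: 15.85
tool_pos: [0.5224, -0.0711, 0.2765]
orientation: [-1.571, 0.001, -0.21]
ft_force: [-0.3, 0.8, -2.3]
opening: 0.0419
```

>>> {"name": "apply_moves", "arguments": {"series": [[0.2,0,-0.5,0,0,0,0.3],[0.2,0,-0.9,0,0,0,0.3],[0.2,0,-0.9,0,0,0,0.3]]}}

```text
time: 16.23
tool_pos: [0.5234, -0.1446, 0.2765]
orientation: [-1.571, 0.0, -0.209]
ft_force: [-0.3, 1.4, -2.9]
opening: 0.0419
```

>>> {"name": "apply_moves", "arguments": {"series": [[0.08,0,-0.5,0,0,0,0.3],[0.08,0,-0.88,0,0,0,0.3],[0.08,0,-0.88,0,0,0,0.3],[0.08,0,-0.88,0,0,0,0.3],[0.08,0.4,-0.88,0,0,0,0.3],[0.08,0.7,-0.88,0,0,0,0.3],[0.08,0.7,-0.88,0,0,0,0.3],[0.08,0.7,-0.88,0,0,0,0.3]]}}

```text
time: 17.23
tool_pos: [0.5157, -0.2135, 0.222]
orientation: [-1.571, -0.001, -0.207]
ft_force: [0.8, 0.3, -2.3]
opening: 0.0421
```

```bash
python3 - <<'E'
from h import *
o=arm.get_obs(); print(o['tool_pos'],o['orientation'],o['ft_force'],o['opening'],o['qpos'].round(2))
d=cam('wrist'); print(proj(d,(.5156,-.2172,.07)))
save('p7.png',cv2.resize(d['color'][160:310,215:415],(800,600),interpolation=cv2.INTER_CUBIC))
E
```

```text
[ 0.51572588 -0.21349883  0.22195478] [-1.57054213e+00 -1.12794173e-03 -2.06803957e-01] [ 0.81383137  0.25658229 -2.32809521] 0.04212144440891056 [ 0.84  0.52 -0.78  1.76  0.42  1.03  1.27]
[310.48018035 224.46164   ]
```

View pics/p7.png

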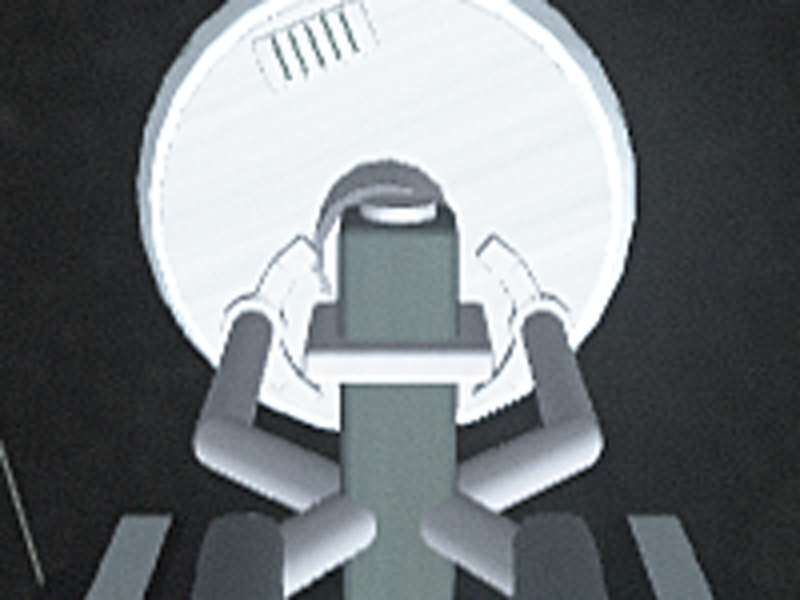

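```bash
python3 - <<'E'
from off import *
d=cam('wrist'); off(d,314.2,238.2,arm.get_obs())
E
```

```text
ring [ 0.5158 -0.2146  0.112 ] in tool mm [  0.2 110.   -0.4] shares to stub [ 0.004  0.    -0.033]
```

>>> {"name": "apply_moves", "arguments": {"series": [[0,0.0,-0.03,0,0,0,0.3],[0,0.2,-0.03,0,0,0,0.3],[0,0.35,-0.03,0,0,0,0.3],[0,0.42,-0.03,0,0,0,0.3],[0,0.42,-0.03,0,0,0,0.3],[0,0.42,-0.03,0,0,0,0.3]]}}

```text
time: 18.08
tool_pos: [0.5146, -0.2167, 0.1875]
orientation: [-1.571, -0.0, -0.208]
ft_force: [-0.7, -0.1, -1.9]
opening: 0.0419
```

```bash
python3 - <<'E'
from h import *
o=arm.get_obs(); print(o['tool_pos'],o['orientation'],o['ft_force'],o['opening'])
d=cam('wrist'); s=cam('scene'); u,v=proj(s,(.5156,-.2172,.07)).astype(int); print(u,v,proj(s,(.5156,-.2172,.07)),proj(d,(.5156,-.2172,.07)))
a=cv2.resize(d['color'][170:290,255:375],(480,480),interpolation=cv2.INTER_CUBIC)
b=cv2.resize(s['color'][v-30:v+30,u-20:u+20],(320,480),interpolation=cv2.INTER_CUBIC)
save('p8.png',np.hstack([a,b]))
E
```

```text
[ 0.51463932 -0.21673448  0.18753577] [-1.57072314e+00 -3.81703098e-04 -2.07971614e-01] [-0.68700272 -0.12630347 -1.86490562] 0.041903771881926226
220 323 [220.04987229 323.86504165] [314.83774603 236.5702806 ]
```

View pics/p8.png

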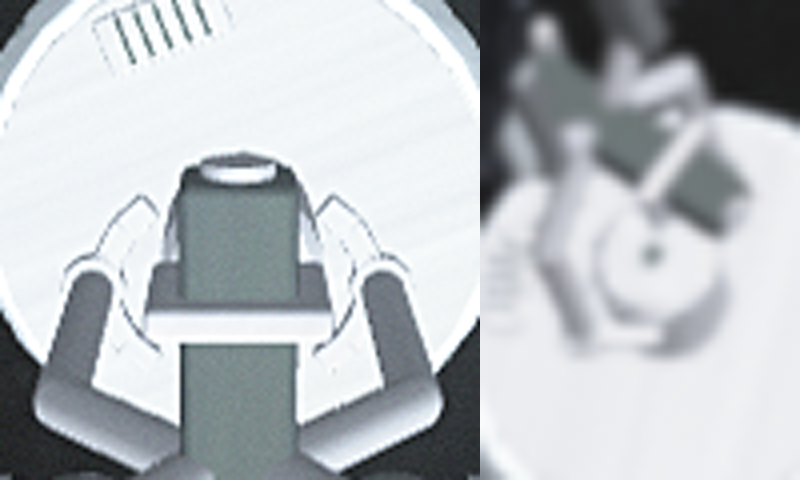

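Over-budget on pictures, so from here I go by force. Estimates put the ring within 1 mm of the stub axis, and the view shows it centred sideways (238–240 against 239–241). Descending slowly and watching lateral force.

>>> {"name": "apply_moves", "arguments": {"series": [[0,0.04,0,0,0,0,0.3],[0,0.08,0,0,0,0,0.3],[0,0.12,0,0,0,0,0.3],[0,0.16,0,0,0,0,0.3],[0,0.2,0,0,0,0,0.3],[0,0.2,0,0,0,0,0.3]]}}

```text
time: 18.92
tool_pos: [0.5143, -0.2167, 0.171]
orientation: [-1.571, 0.0, -0.208]
ft_force: [0.5, -0.2, -2.0]
opening: 0.0417
```

>>> {"name": "apply_moves", "arguments": {"series": [[0,0.05,0,0,0,0,0.3],[0,0.1,0,0,0,0,0.3],[0,0.15,0,0,0,0,0.3],[0,0.2,0,0,0,0,0.3],[0,0.25,0,0,0,0,0.3],[0,0.29,0,0,0,0,0.3],[0,0.29,0,0,0,0,0.3]]}}

```text
time: 19.8
tool_pos: [0.5143, -0.2168, 0.1478]
orientation: [-1.571, 0.0, -0.208]
ft_force: [1.0, -0.2, -1.4]
opening: 0.0424
```

>>> {"name": "apply_moves", "arguments": {"series": [[0,0.0125,0,0,0,0,0.3],[0,0.025,0,0,0,0,0.3],[0,0.038,0,0,0,0,0.3],[0,0.038,0,0,0,0,0.3],[0,0.038,0,0,0,0,0.3]]}}

```text
time: 20.42
tool_pos: [0.5144, -0.2168, 0.1451]
orientation: [-1.571, -0.0, -0.208]
ft_force: [0.1, 0.2, -2.0]
opening: 0.0418
```

>>> {"name": "apply_moves", "arguments": {"series": [[0,0.01,0,0,0,0,0.3],[0,0.02,0,0,0,0,0.3],[0,0.025,0,0,0,0,0.3],[0,0.025,0,0,0,0,0.3],[0,0.025,0,0,0,0,0.3]]}}

```text
time: 21.05
tool_pos: [0.5144, -0.2168, 0.1431]
orientation: [-1.571, -0.0, -0.208]
ft_force: [-0.5, -0.1, -2.6]
opening: 0.0419
```

>>> {"name": "apply_moves", "arguments": {"series": [[0,0.01,0,0,0,0,0.3],[0,0.0125,0,0,0,0,0.3],[0,0.0125,0,0,0,0,0.3],[0,0.0125,0,0,0,0,0.3]]}}

```text
time: 21.55
tool_pos: [0.5145, -0.2168, 0.1422]
orientation: [-1.571, -0.0, -0.208]
ft_force: [-0.3, 0.1, 1.3]
opening: 0.0417
```

The plate contact came at TCP z = 142 mm, exactly where predicted, with about 3 N. The ring passed the 30 mm stub without lateral force, so with 2–3 mm of clearance it is centred to within that. Handing in.

```bash
python3 - <<'E'
from h import *
o=arm.get_obs(); print(o['tool_pos'],o['ft_force'],o['opening']); print(arm.hand_in()); o=arm.get_obs(); print(o['tool_pos'],o['ft_force'],o['opening'],o['time'])
E
```

```text
[ 0.5145069  -0.21682135  0.14216208] [-0.31994777  0.12671216  1.3275896 ] 0.04168545328294654
the job is handed in; nothing more can be done
None
the job is handed in; nothing more can be done
```

The job is handed in at about 21.6 s. I pressed the cover plate flush, lifted the pliers squeezed out of the grey stand, and lowered the spread ring over the stub until it rested on the plate. No verdict came back.

**Last checks:**
- **Cover:** I pressed to a firm stop at 31.8 mm with 32 N. The wrist picture afterwards showed the pad within about 1 px of its flush position.
- **Pliers:** the fingers held at 41.7 mm with the grip set to 45 N. That is slightly under the 44 mm given for squeezed handles, but the ring looked spread.
- **Ring:** it passed the stub with no lateral force beyond about 1 N. It met the plate at TCP height 142.2 mm, as predicted, pressing with about 3–4 N.
- **Bystanders:** I saw no contact with the spanner, marker or tape roll, but took no final picture of them.

**Disagreements and shortfalls:**
- My two wrist-camera estimates of the ring's offset from the tool differed by up to 1.6 mm, so I used a value in between.
- I did not confirm the final centring or level in a picture, because I had already viewed 13 against the limit of 12.

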